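Dock the amber flask: open the transport lock, press into the sprung ring and hold

ROBOT

A 7-joint arm with a two-finger parallel gripper is mounted at the origin on the work surface. World frame = base frame: x ahead of the robot, y to its left, z up, the work surface at z = 0. Lengths are in m, angles in rad, forces in N, time in s.
With the tool pointing down it reaches from about 0.4 to 0.85 m from the base axis. Payload 4.5 kg.
Tool frame: the origin (TCP) lies midway between the tips of the shut fingers; the grasp point (between the pads) lies r.grip_point_offset behind it (r.grip_point_offset is the distance from the TCP to the grasp point, in m); z points along the fingers, y is the line along which they close (so a half turn about z gives the same grasp; the last joint's range is limited). The gripper opens to 88 mm and grips with 3 to 60 N. Pads are 18 mm wide; open, the fingers measure 123 mm over their backs; the gripper's body (75 mm by 187 mm) begins 45 mm behind the grasp point.
Start: joints at [1.338, 0.689, -0.195, 1.565, 0.157, 0.902, -0.215], TCP at [0.165, -0.603, 0.239] pointing down, gripper open.
Joint ranges: [-3.01, 3.01], [-0.46, 2.08], [-1.47, 1.51], [0.13, 2.56], [-1, 4.14], [0.04, 2.09], [-2.66, 2.66]. Speed limits (rad/s): [2.57, 2.57, 3.14, 3.14, 3.14, 3.14, 3.14].

INTERFACE

Orientations are given as a unit quaternion [x, y, z, w].
In Python, from plant import r gives the robot as it stands.
- The arm moves only by the shell command python3 -m jog 'ROWS' [FORCE]. ROWS is JSON, a list of rows, each an object of numbers: "wx", "wy", "wz": the turn, a rotation vector about the world's x, y, z as a fraction of full scale; "dx", "dy", "dz": the shift along the world's x, y, z as a fraction of full scale; "hand": the closure, from 0 (fully open) to 1 (shut). In form: [{"wx": .., "wy": .., "wz": .., "dx": .., "dy": .., "dz": .., "hand": ..}, ...]. A call has 1 to 5 rows; each row shifts and turns the commanded pose from where the row before left it; what a row does not reach is not made up. Full scale, the value 1, is 0.25 m for a shift and 2 rad for a turn. A row lasts 1/12 s, in which the tool goes at most 41.7 mm and 7.16 degrees, less where a joint would pass 70% of its speed; a pose out of reach is approached as far as the arm can. A call with a number of a shift or a turn outside -1 to 1 is refused whole. A call with a gripper value outside its range is refused whole. The fingers move at their own pace and stop on an object; FORCE is the grip in N (left out, the last holds). Time passes only in rows, so rows that do not move let the fingers close. It gives the time, the measured TCP pose, the force, the opening and the grip force at its end, in the units of the state.
- r.get_state(): the state, without advancing time (a new reading comes with each control period).
- r.snapshot(name): name is "scene" or "top" or "wrist"; returns the picture (480x640x3 uint8, red, green, blue); there is no depth.
- r.camera_info(name): a dict with "mtx" (3x3 intrinsics, pixels), "R" (3x3) and "t" (3): a world point X has camera coordinates R X + t. Camera axes: x right, y down, z forward; pixel columns grow to the right and rows downward; lengths in m; the calibration is good to about 2 mm. A picture is of the moment at which its call begins: read the wrist's pose just before it. camera_info takes no time and is no camera call; for the wrist camera it gives the pose at the moment of the call.
- r.finish_job(): hands the job in; it is judged then, once.
Trained networks look in the newest picture that a camera, given by its name, has taken for a name from the list of things; names that differ only in an ending like _2 or _b are one class to them, and where a whole thing is asked for, a point or a joint stands for the part that bears it (a point fixed in the world has none). Each returns a list of dicts, best first, with "p" (0 to 1); they miss things now and then, are a little off and sometimes report something else, mostly with a low value. They report only what shows in the picture. A call takes as long as a camera call. They do not tell look-alikes from the thing itself.
- r.search_frame(camera, query): "bbox" ([left, top, right, bottom] in pixels, round what is visible of it).
- r.masks_of(camera, query): "region" (480x640 bool, what is visible of it) and "bbox" ([left, top, right, bottom] in pixels, round what is visible of it).
The state is a dict: "clock": time; "q": joint angles; "qd": joint speeds; "joint_torque": joint torques, N m; "tool_pos": TCP position; "eef_rot": TCP orientation; "contact_force": force on the tool from outside, world axes, zero at the start; "moment": the same for the moment, N m; "opening": opening from 0.0 (shut) to 1.0 (fully open); "finger_force": force on a finger pad.
Only numpy, scipy, OpenCV 4.12 (cv2) and the standard library are available. Lean on these libraries where they do the work, as an engineer would, in place of code of your own. Each camera call takes 0.05 s, during which the arm holds its last target. There are 200 camera calls.

TASK

Slide the red knob of the docking station's transport lock all the way to its open end stop, so that its plate uncovers the blue ring cradle. Then lift the amber round flask out of its cork ring, set it upright and centred in the blue ring and press it straight down until the sprung ring is at its lower stop; finish while still holding the flask pressed down there, touching nothing of the docking station with the gripper. Never let the amber flask topple, and leave the green flask and the other things on the bench where they are.

Things in the scene. Friction and masses are not known exactly. Their poses are not given: they have to be found in the camera images.
- dock: grey fixed docking station, housing x -60..70, y -60..130 mm, 30 mm high. Origin on the bench under the ring cradle's axis, z up. At x = 55 mm a rail along y, 83 mm high, on three posts, black end stops to 94 mm; the lock plate slides on it towards +y to open. Two thin guide pins at x = -30, y = +-30 mm, 80 mm high.
- lock (a joint): transport lock, slides along the dock's +y: 0 = closed (plate over the ring), 0.080 m = open end stop. Starts at 0 to 0.030, stays where left, friction about 2 N. Its aluminium plate (60 mm along y, 98 mm along x) lies 84 to 88 mm above the bench; closed, it keeps a flask out of the ring; open, its edge is 50 mm from the ring's axis.
- lock_knob (a point): centre of the top of the red knob on the lock plate, 122 mm above the bench. The knob is a block 24 mm along the dock's x, 16 mm along the dock's y and 34 mm high, standing on the plate; it moves with the plate (at dock x = 0, y = 12 mm + joint value).
- cradle (a joint): downward travel of the blue sprung ring: 0 = up at rest, 0.020 m = lower stop. Spring: about 4 N to start, about 11 N at the lower stop, springs back when let go. The weight of the flask alone does not press it.
- cradle_rim (a point): centre of the blue ring's top rim, 78 mm above the bench at rest, 58 mm at the lower stop. The ring is a funnel 10 mm high, inner diameter 64 mm at the mouth, 48 mm below, on a steel coil spring. With a flask seated, the flask's underside is about 21 mm below this point (57 mm above the bench at rest, 37 mm at the lower stop).
- flask_amber: the flask to dock: amber brown, white stopper, about 180 g (varies). Bulb 64 mm in diameter; straight neck 24 mm in diameter from 62 to 112 mm above the underside, lip 30 mm in diameter to 116 mm, stopper 22 mm in diameter to 128 mm. Origin at the lowest point of the bulb, z up along the neck; yaw means nothing.
- flask_green: a like flask of the same shape and size, dark green with a black stopper: leave it in its cork ring.
- stand_amber: fixed cork ring that the amber flask stands in, outside diameter 90 mm, hole 48 mm, 22 mm high. Origin at the centre of its underside; the flask's underside hangs 11 mm above the bench in it.
- stand_green: the same cork ring under the green flask.
- cup: sample cup with orange lid, 56 mm in diameter, 70 mm high, loose bystander; origin at the centre of its underside.
- timer: small white timer, 30 x 75 x 65 mm, loose bystander; origin at the centre of its underside.
- dropper: small white dropper bottle with red cap, 26 mm in diameter, 55 mm high, loose bystander; origin at the centre of its underside.
Not all that is in view belongs to the job. Of the things that look like the flask_amber, the middle-sized one is meant.

How it is judged:
On the way, in this order (a step that is already met when the one before it is completed fails the run):
1. the transport lock is slid to its open end stop (within 4 mm) (value of joint lock above 0.076 m), for 0.2 s.
2. the amber flask is lifted clear of its cork ring by the gripper (contact force between flask_amber and stand_amber below 0.1 N and height (world z) of flask_amber above 0.035 m and contact force between the fingers and flask_amber above 2 N), for 0.2 s.
3. the amber flask stands in the ring and presses it down to the lower stop (value of joint cradle above 0.016 m and horizontal distance between flask_amber and cradle_rim below 0.01 m and contact force between flask_amber and dock above 5 N), for 0.3 s.
At the end, for the whole second after the job is handed in: Through the last second the gripper holds the amber flask (over 3 N) still, upright (0.2 rad), within 10 mm of the ring axis, underside 16 mm or more below the rim, pressing the ring (over 5 N) down 16 mm or more; lock within 6 mm of its open stop; robot not touching the dock (all of step 3 and value of joint lock above 0.074 m and z of flask_amber in the frame of cradle_rim below -0.016 m and angle between flask_amber's own z axis and vertical below 0.2 rad and contact force between the fingers and flask_amber above 3 N and contact force between each of the arm, the fingers and dock below 0.5 N and linear speed of flask_amber below 0.02 m/s); the arm keeps its last pose, push and grip.
It fails at once if the amber flask is toppled (over 0.8 rad) (angle between flask_amber's own z axis and vertical above 0.8 rad).
It fails at once if the green flask is moved more than 30 mm or toppled (distance of flask_green from where it was at the start of the episode above 0.03 m or angle between flask_green's own z axis and vertical above 0.8 rad).
It fails at once if the cup, timer or dropper bottle is moved more than 30 mm (distance of any of cup, timer, dropper from where it was at the start of the episode above 0.03 m).
It also fails if it takes over 51 s, if anything falls off the work surface, if the arm or the gripper's body presses on something with over 40 N, if the wrist force passes 120 N, or if a joint passes its speed limit or range.

## Working session

There is one attempt and no reset: what is moved stays moved. The work goes in short steps, Python scripts to look and compute and a shell command to move; the robot and the scene stay as the last step left them, time stands still between calls to the robot, and variables do not carry over. Pictures are saved under pics/ and viewed, at most 10 in all, crops included, and the job is handed in when it is done.

```bash
mkdir -p pics; ls
python3 - <<'E'
from plant import r
import cv2
print(r.grip_point_offset, r.get_state())
for n in ("scene","top"):
    im=r.snapshot(n); cv2.imwrite(f"pics/{n}0.png",im[:,:,::-1])
    i=r.camera_info(n); print(n,i)
    for q in ("dock","lock_knob","cradle_rim","flask_amber","flask_green","stand_amber","cup","timer","dropper"):
        print(q,[(round(d["p"],2),[round(float(v)) for v in d["bbox"]]) for d in r.search_frame(n,q)])
E
```

```text
pics
0.0187 {'clock': 0.0, 'q': array([ 1.33778816,  0.68997843, -0.194505  ,  1.56635658,  0.15732323,
        0.90246284, -0.21505317]), 'qd': array([-0.00010464, -0.00128824, -0.00017877, -0.00148913,  0.0015746 ,
        0.00059252,  0.00088753]), 'joint_torque': array([-4.78576112e-04, -5.27564871e+01, -1.26685638e+00, -1.53434891e+01,
       -5.25085756e-02,  6.58734687e-03,  1.73044623e-04]), 'tool_pos': array([ 0.1645615 , -0.60229551,  0.23790991]), 'eef_rot': array([ 9.91105127e-01,  1.33078194e-01, -1.95101035e-04, -8.84672771e-04]), 'contact_force': array([ 1.30144947,  0.40896003, -0.49725552]), 'moment': array([-0.0012572 ,  0.03625561, -0.00973435]), 'finger_force': 0.0, 'opening': 0.9949796935245688}
scene {'mtx': array([[459.93938442,   0.        , 318.94080445],
       [  0.        , 459.93938442, 241.44653943],
       [  0.        ,   0.        ,   1.        ]]), 'R': array([[ 0.4005616 ,  0.91612742,  0.01615396],
       [ 0.68226572, -0.28644864, -0.67265196],
       [-0.61160763,  0.28045984, -0.73978266]]), 't': array([-0.19138534, -0.33926183,  1.45542019])}
d
[... 624 characters left out ...]
.68805787, 235.57713286],
       [  0.        ,   0.        ,   1.        ]]), 'R': array([[ 0.01237026, -0.99952047,  0.02838672],
       [-0.99128512, -0.01598199, -0.1307608 ],
       [ 0.13115178, -0.02652179, -0.99100747]]), 't': array([-0.04710958,  0.54392616,  1.01675803])}
dock [(0.91, [194, 201, 292, 280])]
lock_knob [(0.71, [233, 201, 273, 253])]
cradle_rim [(0.32, [370, 266, 400, 292])]
flask_amber [(0.91, [368, 265, 399, 293]), (0.9, [320, 259, 343, 280]), (0.59, [376, 319, 419, 363])]
flask_green [(0.73, [352, 185, 379, 214])]
stand_amber [(0.96, [363, 259, 402, 298])]
cup [(0.74, [300, 134, 322, 166])]
timer [(0.82, [116, 290, 163, 306])]
dropper [(0.62, [469, 246, 481, 257])]
```

Run:
```python
import cv2
a=cv2.imread("pics/top0.png")[180:320,160:440]; b=cv2.imread("pics/scene0.png")[140:340,130:450]
a=cv2.resize(a,(600,300),interpolation=cv2.INTER_CUBIC); b=cv2.resize(b,(480,300),interpolation=cv2.INTER_CUBIC)
cv2.imwrite("pics/a.png",cv2.resize(cv2.imread("pics/top0.png")[180:320,170:440],(800,415),interpolation=cv2.INTER_CUBIC))
cv2.imwrite("pics/b.png",cv2.resize(cv2.imread("pics/scene0.png")[140:340,130:450],(800,500),interpolation=cv2.INTER_CUBIC))
```

```text
(no output)
```

View pics/a.png

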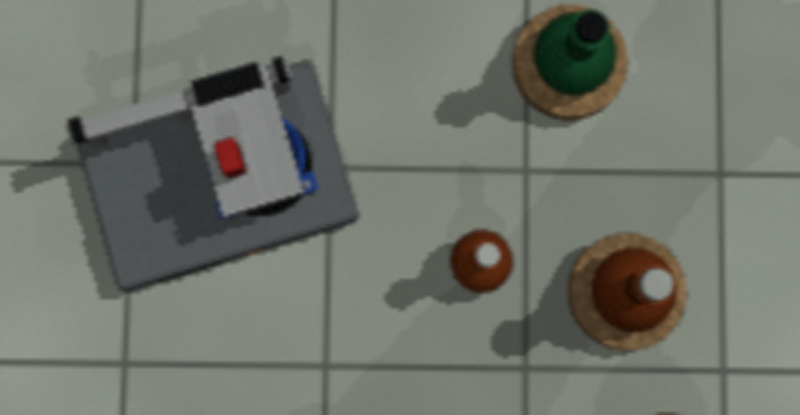

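View pics/b.png

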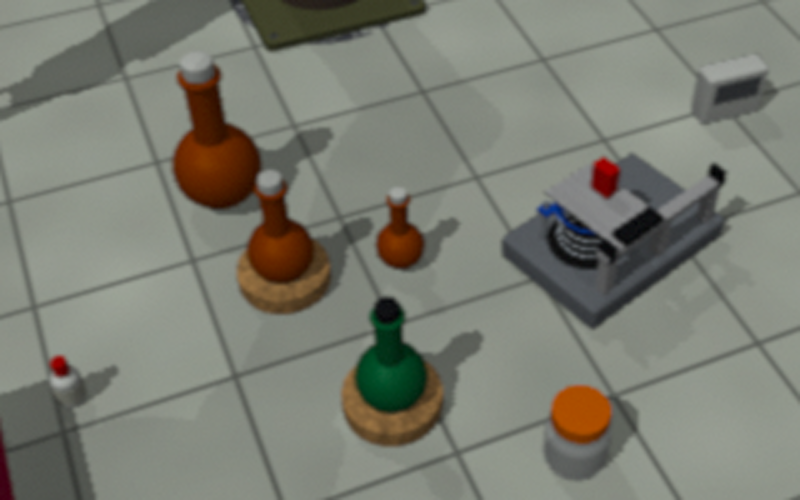

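The top view shows the dock with its rail side up (world +x) and opening to the left (+y). The amber flask in its cork ring is at about px (382,278). A small decoy flask is at (333,268), between the dock and that ring. The green flask is at (366,199).

```bash
cat > h.py <<'E'
import numpy as np, cv2
from plant import r
def onplane(info,uv,z):
    M,R,t=info["mtx"],info["R"],info["t"]
    d=R.T@np.linalg.inv(M)@np.array([uv[0],uv[1],1.]); c=-R.T@t
    return c+d*(z-c[2])/d[2]
def proj(info,X):
    p=info["mtx"]@(info["R"]@np.asarray(X,float)+info["t"]); return p[:2]/p[2]
E
python3 - <<'E'
from h import *
from scipy.optimize import least_squares
it,is_=r.camera_info("top"),r.camera_info("scene")
T=lambda u,v:(170+u*270/800,180+v*140/415)
S=lambda u,v:(130+u*.4,140+v*.4)
print("cam",-it["R"].T@it["t"],-is_["R"].T@is_["t"])
obs=[(it,T(312,62),(.07,-.06,.03)),(it,T(357,215),(-.06,-.06,.03)),(it,T(123,288),(-.06,.13,.03)),
(is_,S(503,240),(-.06,-.06,.03)),(is_,S(592,308),(.07,-.06,.03)),(is_,S(722,212),(.07,.13,.03)),(is_,S(630,155),(-.06,.13,.03))]
def W(p,X): c,s=np.cos(p[2]),np.sin(p[2]); return [p[0]+c*X[0]-s*X[1],p[1]+s*X[0]+c*X[1],X[2]]
for o in (obs,obs[:3],obs[3:]):
    f=lambda p:np.concatenate([proj(i,W(p,X))-uv for i,uv,X in o])
    s=least_squares(f,[.55,.15,.28]); print("dock",s.x.round(4),s.fun.round(1))
    if o is obs: P=s.x
# red knob
for n,i in (("top",it),("scene",is_)):
    im=cv2.imread(f"pics/{n}0.png"); hsv=cv2.cvtColor(im,cv2.COLOR_BGR2HSV)
    m=((hsv[...,0]<5)|(hsv[...,0]>175))&(hsv[...,1]>190)&(hsv[...,2]>90)
    x0,x1,y0,y1=(194,292,201,280) if n=="top" else (329,421,190,268)
    v,u=np.nonzero(m[y0:y1,x0:x1]); uv=(u.mean()+x0,v.mean()+y0); X=onplane(i,uv,.105)
    c,s_=np.cos(P[2]),np.sin(P[2]); d=X[:2]-P[:2]
    print("knob",n,len(u),uv,X,"dock xy",c*d[0]+s_*d[1],-s_*d[0]+c*d[1])
print("stand amber",onplane(it,T(628,291),.018),"stopper",onplane(it,T(656,283),.139))
print("scene stopper",onplane(is_,S(270,180),.137), "stand", onplane(is_,S(284,266),.022))
print("green stand",onplane(it,T(570,61),.018),"decoy",onplane(it,T(482,262),.02))
E
```

```text
cam [ 0.40641905 -0.01142773  1.08007631] [ 1.19827443 -0.33003464  0.85158112]
dock [0.5438 0.0901 0.3201] [-0.3 -2.4  1.4  0.2 -1.4  1.2 -2.2 -2.1  0.4  1.6  1.2  1.3 -0.2 -2.6]
dock [0.5431 0.0896 0.3102] [ 0.2 -1.9  1.4  0.8 -1.7  1. ]
dock [0.5451 0.0902 0.3319] [-1.9 -1.5  1.2  2.   1.2  1.1 -0.6 -2.4]
knob top 59 (np.float64(247.10169491525423), np.float64(232.52542372881356)) [0.53957519 0.10690101 0.105     ] dock xy 0.001291616235477671 0.017264310358047038
knob scene 88 (np.float64(371.2840909090909), np.float64(209.95454545454544)) [0.53710157 0.10626017 0.105     ] dock xy -0.0012580039495217535 0.017434414326598997
stand amber [ 0.45193504 -0.19054976  0.018     ] stopper [ 0.4524231  -0.18927844  0.139     ]
scene stopper [ 0.45691134 -0.18950304  0.137     ] stand [ 0.4569981  -0.18915712  0.022     ]
green stand [ 0.63045918 -0.14610977  0.018     ] decoy [ 0.47241105 -0.07832219  0.02      ]
```

```bash
R='x'
python3 -m jog '[{"dx":0.1,"dy":0.1,"wz":0.005},{"dx":0.1,"dy":0.1,"wz":0.005},{"dx":0.1,"dy":0.1,"wz":0.005},{"dx":0.1,"dy":0.1,"wz":0.005},{"dx":0.1,"dy":0.1,"wz":0.005}]'
python3 -m jog '[{"dx":0.1,"dy":0.1},{"dx":0.1,"dy":0.1},{"dx":0.1,"dy":0.1},{"dx":0.1,"dy":0.1},{"dx":0.1,"dy":0.1}]'
```

```text
invalid input
invalid input
```

```bash
python3 -m jog '[{"wx":0,"wy":0,"wz":0.005,"dx":0.1,"dy":0.1,"dz":0,"hand":0},{"wx":0,"wy":0,"wz":0.005,"dx":0.1,"dy":0.1,"dz":0,"hand":0},{"wx":0,"wy":0,"wz":0.005,"dx":0.1,"dy":0.1,"dz":0,"hand":0},{"wx":0,"wy":0,"wz":0.005,"dx":0.1,"dy":0.1,"dz":0,"hand":0},{"wx":0,"wy":0,"wz":0.005,"dx":0.1,"dy":0.1,"dz":0,"hand":0}]'
python3 -m jog '[{"wx":0,"wy":0,"wz":0,"dx":0.1,"dy":0.1,"dz":0,"hand":0},{"wx":0,"wy":0,"wz":0,"dx":0.1,"dy":0.1,"dz":0,"hand":0},{"wx":0,"wy":0,"wz":0,"dx":0.1,"dy":0.1,"dz":0,"hand":0},{"wx":0,"wy":0,"wz":0,"dx":0.1,"dy":0.1,"dz":0,"hand":0},{"wx":0,"wy":0,"wz":0,"dx":0.1,"dy":0.1,"dz":0,"hand":0}]'
```

```text
clock: 1.42
tool_pos: [0.2908, -0.4767, 0.2389]
eef_rot: [0.987, 0.158, 0.0, 0.0]
contact_force: [0.8, -1.3, -0.3]
opening: 0.999
finger_force: 0.0
clock: 1.83
tool_pos: [0.4159, -0.3516, 0.2389]
eef_rot: [0.987, 0.158, 0.0, 0.0]
contact_force: [-0.3, -0.9, 0.9]
opening: 1.002
finger_force: 0.0
```

```bash
for i in 1 2 3; do python3 -m jog '[{"wx":0,"wy":0,"wz":0,"dx":0.0325,"dy":0.122,"dz":0,"hand":0},{"wx":0,"wy":0,"wz":0,"dx":0.0325,"dy":0.122,"dz":0,"hand":0},{"wx":0,"wy":0,"wz":0,"dx":0.0325,"dy":0.122,"dz":0,"hand":0},{"wx":0,"wy":0,"wz":0,"dx":0.0325,"dy":0.122,"dz":0,"hand":0},{"wx":0,"wy":0,"wz":0,"dx":0.0325,"dy":0.122,"dz":0,"hand":0}]'; done | tail -6
python3 - <<'E'
from h import *
s=r.get_state(); i=r.camera_info("wrist"); im=r.snapshot("wrist"); np.savez("w1.npz",**i)
cv2.imwrite("pics/w1.png",im[:,:,::-1]); print(s["tool_pos"],s["clock"],-i["R"].T@i["t"])
hsv=cv2.cvtColor(im,cv2.COLOR_RGB2HSV); m=((hsv[...,0]<5)|(hsv[...,0]>175))&(hsv[...,1]>180)&(hsv[...,2]>60)
v,u=np.nonzero(m); print(len(u),u.min(),u.max(),v.min(),v.max())
E
```

```text
clock: 3.08
tool_pos: [0.537, 0.1062, 0.2389]
eef_rot: [0.987, 0.158, 0.0, 0.0]
contact_force: [0.1, 0.6, -0.5]
opening: 1.003
finger_force: 0.0
[0.53696999 0.1062472  0.23890729] 3.0833 [0.5994058  0.12632976 0.38540235]
377 311 324 212 241
```

View pics/w1.png

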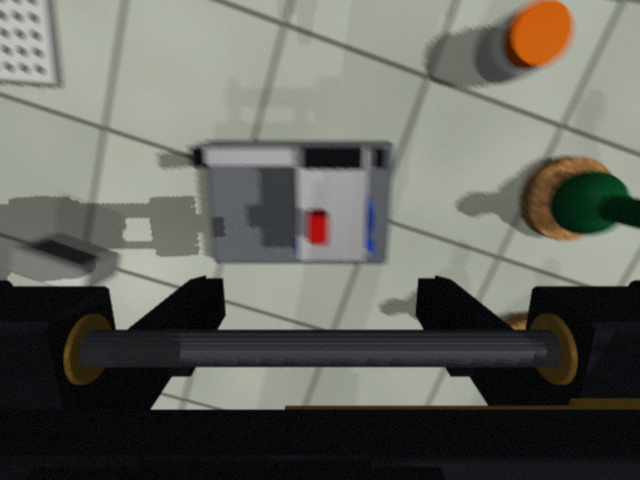

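The dock is square in the picture, so the tool yaw matches it. The knob is at px (318,227), with its plate at 295–370.

Run:
```python
from h import *
from scipy.optimize import least_squares
i=dict(np.load("w1.npz"))
print(i["mtx"][0,0],i["R"].round(3).tolist())
im=cv2.imread("pics/w1.png"); hsv=cv2.cvtColor(im,cv2.COLOR_BGR2HSV)
m=((hsv[...,0]<5)|(hsv[...,0]>175))&(hsv[...,1]>180)&(hsv[...,2]>60)
for v in range(205,248,3): 
    u=np.nonzero(m[v])[0]; print(v,len(u),im[v,u].mean(0).round() if len(u) else "")
W=lambda p,X:[p[0]+np.cos(p[2])*X[0]-np.sin(p[2])*X[1],p[1]+np.sin(p[2])*X[0]+np.cos(p[2])*X[1],X[2]]
o=[((391,141),(.07,-.06,.03)),((387,263),(-.06,-.06,.03)),((213,263),(-.06,.13,.03))]
f=lambda p:np.concatenate([proj(i,W(p,X))-uv for uv,X in o])
s=least_squares(f,[.54,.09,.32]); print(s.x,s.fun)
P=s.x;c,q=np.cos(P[2]),np.sin(P[2])
for uv,z in (((317.5,226.5),.11),((298,243),.088),((366,243),.088)):
    X=onplane(i,uv,z); d=X[:2]-P[:2]; print(X,c*d[0]+q*d[1],-q*d[0]+c*d[1])
```

```text
344.6881708426857 [[0.311, -0.95, 0.001], [-0.919, -0.301, 0.255], [-0.242, -0.08, -0.967]]
205 0 
208 0 
211 0 
214 11 [ 8. 11. 96.]
217 13 [ 15.  17. 139.]
220 14 [ 18.  21. 161.]
223 13 [ 17.  18. 163.]
226 14 [ 19.  22. 164.]
229 13 [ 16.  19. 162.]
232 13 [ 15.  18. 162.]
235 13 [ 18.  20. 162.]
238 13 [ 16.  19. 160.]
241 10 [ 25.  25. 151.]
244 0 
247 0 
[0.54542589 0.09572275 0.31935598] [ 1.62461815 -1.7381169  -0.44650116  0.87681329 -1.33464873  1.40637842]
[0.54058111 0.10908729 0.11      ] -0.00040394862963138295 0.014209842406121838
[0.51609243 0.1196119  0.088     ] -0.020350172065175875 0.03189065973093815
[0.53500735 0.06180369 0.088     ] -0.020540821101459834 -0.028933082773639446
```

```bash
python3 -m jog '[{"wx":0,"wy":0,"wz":0,"dx":0.012,"dy":0.007,"dz":-0.112,"hand":0.3},{"wx":0,"wy":0,"wz":0,"dx":0,"dy":0,"dz":-0.112,"hand":0.3},{"wx":0,"wy":0,"wz":0,"dx":0,"dy":0,"dz":-0.112,"hand":0.3},{"wx":0,"wy":0,"wz":0,"dx":0,"dy":0,"dz":-0.112,"hand":0.3},{"wx":0,"wy":0,"wz":0,"dx":0,"dy":0,"dz":-0.112,"hand":0.3}]'
python3 -m jog '[{"wx":0,"wy":0,"wz":0,"dx":0,"dy":0,"dz":0,"hand":1},{"wx":0,"wy":0,"wz":0,"dx":0,"dy":0,"dz":0,"hand":1},{"wx":0,"wy":0,"wz":0,"dx":0,"dy":0,"dz":0,"hand":1},{"wx":0,"wy":0,"wz":0,"dx":0,"dy":0,"dz":0,"hand":1},{"wx":0,"wy":0,"wz":0,"dx":0,"dy":0,"dz":0,"hand":1}]' 12
python3 -m jog '[{"wx":0,"wy":0,"wz":0,"dx":0,"dy":0,"dz":0,"hand":1},{"wx":0,"wy":0,"wz":0,"dx":0,"dy":0,"dz":0,"hand":1}]'
```

```text
clock: 3.55
tool_pos: [0.5399, 0.1063, 0.0977]
eef_rot: [0.987, 0.158, 0.0, -0.0]
contact_force: [0.2, -0.5, -0.1]
opening: 0.705
finger_force: 0.0
clock: 3.97
tool_pos: [0.5409, 0.1066, 0.1005]
eef_rot: [0.987, 0.158, 0.002, -0.0]
contact_force: [0.0, 0.2, -0.3]
opening: 0.346
finger_force: 0.0
clock: 4.13
tool_pos: [0.5402, 0.1064, 0.0997]
eef_rot: [0.987, 0.158, 0.001, -0.0]
contact_force: [0.4, -1.1, 0.2]
opening: 0.196
finger_force: 0.0
```

```bash
python3 -m jog '[{"wx":0,"wy":0,"wz":0,"dx":0,"dy":0,"dz":0,"hand":1},{"wx":0,"wy":0,"wz":0,"dx":0,"dy":0,"dz":0,"hand":1},{"wx":0,"wy":0,"wz":0,"dx":0,"dy":0,"dz":0,"hand":1}]'
python3 -m jog '[{"wx":0,"wy":0,"wz":0,"dx":-0.0125,"dy":0.038,"dz":0,"hand":1},{"wx":0,"wy":0,"wz":0,"dx":-0.0125,"dy":0.038,"dz":0,"hand":1},{"wx":0,"wy":0,"wz":0,"dx":-0.0125,"dy":0.038,"dz":0,"hand":1},{"wx":0,"wy":0,"wz":0,"dx":-0.0125,"dy":0.038,"dz":0,"hand":1}]'
python3 -m jog '[{"wx":0,"wy":0,"wz":0,"dx":-0.0125,"dy":0.038,"dz":0,"hand":1},{"wx":0,"wy":0,"wz":0,"dx":-0.0125,"dy":0.038,"dz":0,"hand":1},{"wx":0,"wy":0,"wz":0,"dx":-0.0125,"dy":0.038,"dz":0,"hand":1}]'
```

```text
clock: 4.38
tool_pos: [0.5402, 0.1064, 0.0996]
eef_rot: [0.987, 0.158, 0.001, 0.0]
contact_force: [-0.8, -0.0, 6.4]
opening: 0.179
finger_force: 12.0
clock: 4.72
tool_pos: [0.5281, 0.1436, 0.0996]
eef_rot: [0.988, 0.157, 0.001, 0.001]
contact_force: [0.3, -2.6, 6.1]
opening: 0.177
finger_force: 12.0
clock: 4.97
tool_pos: [0.5188, 0.1723, 0.0996]
eef_rot: [0.988, 0.157, 0.001, 0.001]
contact_force: [0.1, -3.5, 5.4]
opening: 0.18
finger_force: 12.0
```

```bash
for i in 1 2 3; do python3 -m jog '[{"wx":0,"wy":0,"wz":0,"dx":-0.005,"dy":0.0152,"dz":0,"hand":1},{"wx":0,"wy":0,"wz":0,"dx":0,"dy":0,"dz":0,"hand":1}]' | grep -E "tool|contact"; done
```

```text
tool_pos: [0.5169, 0.1782, 0.0996]
contact_force: [-1.2, 1.7, 6.2]
tool_pos: [0.5166, 0.1793, 0.0996]
contact_force: [0.1, -2.3, 5.6]
tool_pos: [0.5165, 0.1793, 0.0995]
contact_force: [4.2, -9.9, 4.9]
```

```bash
python3 -m jog '[{"wx":0,"wy":0,"wz":0,"dx":0,"dy":0,"dz":0,"hand":0.3},{"wx":0,"wy":0,"wz":0,"dx":0,"dy":0,"dz":0,"hand":0.3},{"wx":0,"wy":0,"wz":0,"dx":0,"dy":0,"dz":0,"hand":0.3},{"wx":0,"wy":0,"wz":0,"dx":0,"dy":0,"dz":0.1,"hand":0.1},{"wx":0,"wy":0,"wz":0,"dx":0,"dy":0,"dz":0.15,"hand":0}]'
python3 -m jog '[{"wx":0,"wy":0,"wz":0,"dx":0,"dy":0,"dz":0.15,"hand":0},{"wx":0,"wy":0,"wz":0,"dx":0,"dy":0,"dz":0.15,"hand":0}]'
python3 -m jog '[{"wx":0,"wy":0,"wz":0,"dx":-0.0424,"dy":-0.148,"dz":0,"hand":0},{"wx":0,"wy":0,"wz":0,"dx":-0.0424,"dy":-0.148,"dz":0,"hand":0},{"wx":0,"wy":0,"wz":0,"dx":-0.0424,"dy":-0.148,"dz":0,"hand":0},{"wx":0,"wy":0,"wz":0,"dx":-0.0424,"dy":-0.148,"dz":0,"hand":0},{"wx":0,"wy":0,"wz":0,"dx":-0.0424,"dy":-0.148,"dz":0,"hand":0}]'
python3 -m jog '[{"wx":0,"wy":0,"wz":0,"dx":-0.0424,"dy":-0.148,"dz":0,"hand":0},{"wx":0,"wy":0,"wz":0,"dx":-0.0424,"dy":-0.148,"dz":0,"hand":0},{"wx":0,"wy":0,"wz":0,"dx":-0.0424,"dy":-0.148,"dz":0,"hand":0},{"wx":0,"wy":0,"wz":0,"dx":-0.0424,"dy":-0.148,"dz":0,"hand":0},{"wx":0,"wy":0,"wz":0,"dx":-0.0424,"dy":-0.148,"dz":0,"hand":0}]'
python3 - <<'E'
from h import *
i=r.camera_info("wrist"); im=r.snapshot("wrist"); np.savez("w2.npz",**i); cv2.imwrite("pics/w2.png",im[:,:,::-1])
t=r.snapshot("top")
k=cv2.resize(t[180:320,170:440],(640,332),interpolation=cv2.INTER_CUBIC)
cv2.imwrite("pics/c2.png",cv2.resize(np.vstack([im,k]),(473,600))[:,:,::-1])
for q in("stand_amber","flask_amber"):
    print(q,[(round(d["p"],2),np.round(d["bbox"]).tolist()) for d in r.search_frame("wrist",q)])
E
```

```text
clock: 5.88
tool_pos: [0.5111, 0.1842, 0.159]
eef_rot: [0.987, 0.159, -0.004, 0.001]
contact_force: [1.3, 1.2, 0.7]
opening: 0.532
finger_force: 0.0
clock: 6.05
tool_pos: [0.513, 0.1849, 0.2374]
eef_rot: [0.987, 0.159, -0.001, -0.0]
contact_force: [-0.2, 0.3, 0.5]
opening: 0.689
finger_force: 0.0
clock: 6.47
tool_pos: [0.46, -0.0014, 0.2363]
eef_rot: [0.987, 0.159, -0.0, -0.0]
contact_force: [1.1, -0.4, -0.5]
opening: 1.001
finger_force: 0.0
clock: 6.88
tool_pos: [0.4073, -0.1865, 0.2362]
eef_rot: [0.987, 0.159, 0.0, -0.0]
contact_force: [0.8, 0.1, 0.1]
opening: 0.998
finger_force: 0.0
stand_amber []
flask_amber [(0.94, [307.0, 139.0, 368.0, 205.0]), (0.79, [201.0, 87.0, 264.0, 141.0]), (0.63, [277.0, 261.0, 362.0, 407.0])]
```

View pics/c2.png

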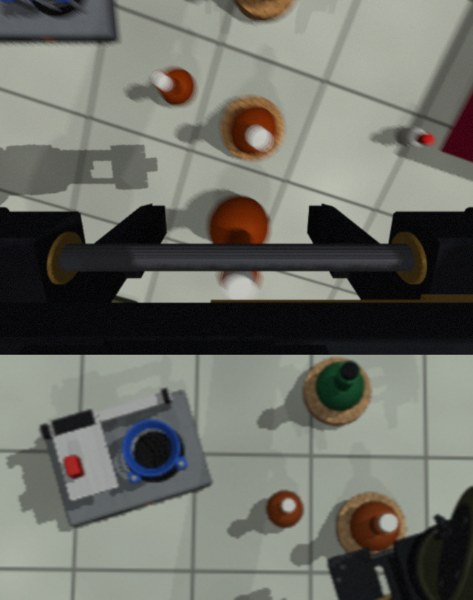

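The plate is fully open and the ring is exposed (top-view composite (152,447)). In the wrist view the amber stopper is at about px (349,185), and the large decoy is at (323,300), behind the gripper.

Run:
```python
from h import *
i=dict(np.load("w2.npz")); it=r.camera_info("top")
def comp(img,box,sel):
    x0,y0,x1,y1=box; h=cv2.cvtColor(img,cv2.COLOR_RGB2HSV)[y0:y1,x0:x1].astype(int); m=sel(h).astype(np.uint8)
    n,l,s,c=cv2.connectedComponentsWithStats(m); k=1+s[1:,4].argmax(); return s[k],c[k]+[x0,y0]
w=cv2.imread("pics/w2.png")[:,:,::-1].copy(); t=r.snapshot("top")
white=lambda h:(h[...,1]<50)&(h[...,2]>150)
cork=lambda h:(h[...,0]>10)&(h[...,0]<22)&(h[...,1]>70)&(h[...,2]>60)
s,c=comp(w,(325,160,375,215),white); print("stopper w",s,c,onplane(i,c,.139))
h=cv2.cvtColor(w,cv2.COLOR_RGB2HSV)[125:220,290:400].astype(int)
pts=np.argwhere(((h[...,0]<25)&(h[...,1]>80)&(h[...,2]>40)))[:,::-1]+[290,125]
e=cv2.fitEllipse(cv2.convexHull(pts.astype(np.float32))); print("stand w",e,onplane(i,e[0],.018))
h=cv2.cvtColor(t,cv2.COLOR_RGB2HSV)[190:250,205:280].astype(int)
m=(h[...,0]>100)&(h[...,0]<130)&(h[...,1]>150)&(h[...,2]>60)
p=np.argwhere(m)[:,::-1]+[205,190]; (cx,cy),rad=cv2.minEnclosingCircle(p.astype(np.float32))
print("ring bbox",p.min(0),p.max(0),cx,cy,rad, "mean",onplane(it,p.mean(0),.078))
cv2.imwrite("pics/ring.png",cv2.resize(t[185:255,180:290],(770,490),interpolation=cv2.INTER_CUBIC)[:,:,::-1])
```

```text
stopper w [ 13  12  29  30 682] [351.85337243 186.81085044] [ 0.45236567 -0.19568307  0.139     ]
stand w ((340.54620361328125, 172.9195556640625), (85.45342254638672, 87.09632110595703), 20.86451530456543) [ 0.45357194 -0.19419335  0.018     ]
ring bbox [240 217] [276 249] 257.9525146484375 235.28656005859375 19.626848220825195 mean [0.54043242 0.08996157 0.078     ]
```

View pics/ring.png

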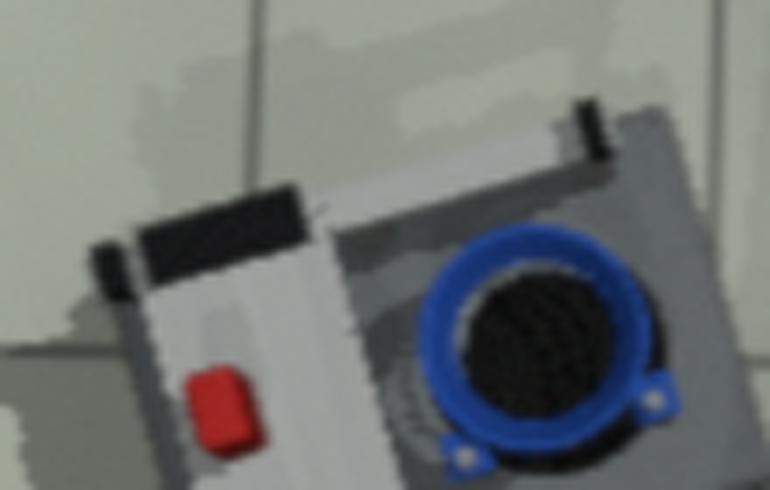

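```bash
python3 -c "
from h import *
i=r.camera_info('top'); print(onplane(i,(256.64,233.36),.078))"
python3 -m jog '[{"wx":0,"wy":0,"wz":0,"dx":0.092,"dy":-0.013,"dz":0,"hand":0.3},{"wx":0,"wy":0,"wz":0,"dx":0.092,"dy":-0.013,"dz":0,"hand":0.3},{"wx":0,"wy":0,"wz":0,"dx":0,"dy":0,"dz":0,"hand":0.3}]'
python3 -m jog '[{"wx":0,"wy":0,"wz":0,"dx":0,"dy":0,"dz":-0.12,"hand":0.3},{"wx":0,"wy":0,"wz":0,"dx":0,"dy":0,"dz":-0.12,"hand":0.3},{"wx":0,"wy":0,"wz":0,"dx":0,"dy":0,"dz":-0.12,"hand":0.3},{"wx":0,"wy":0,"wz":0,"dx":0,"dy":0,"dz":-0.12,"hand":0.3},{"wx":0,"wy":0,"wz":0,"dx":0,"dy":0,"dz":-0.12,"hand":0.3}]'
python3 -c "
from h import *
s=r.get_state(); print(s['tool_pos'])"
```

```text
[0.54178407 0.08968423 0.078     ]
clock: 7.38
tool_pos: [0.46, -0.1897, 0.2366]
eef_rot: [0.987, 0.161, 0.003, 0.0]
contact_force: [0.4, -0.8, -0.5]
opening: 0.794
finger_force: 0.0
clock: 7.8
tool_pos: [0.4548, -0.1896, 0.0851]
eef_rot: [0.987, 0.16, 0.0, -0.001]
contact_force: [0.6, -0.7, 0.4]
opening: 0.7
finger_force: 0.0
[ 0.45477421 -0.1895673   0.08509608]
```

```bash
python3 -m jog '[{"wx":0,"wy":0,"wz":0,"dx":-0.005,"dy":-0.012,"dz":0,"hand":0.6},{"wx":0,"wy":0,"wz":0,"dx":0,"dy":0,"dz":0,"hand":0.6},{"wx":0,"wy":0,"wz":0,"dx":0,"dy":0,"dz":0,"hand":0.65},{"wx":0,"wy":0,"wz":0,"dx":0,"dy":0,"dz":0,"hand":0.7},{"wx":0,"wy":0,"wz":0,"dx":0,"dy":0,"dz":0,"hand":1}]' 30
python3 -m jog '[{"wx":0,"wy":0,"wz":0,"dx":0,"dy":0,"dz":0,"hand":1},{"wx":0,"wy":0,"wz":0,"dx":0,"dy":0,"dz":0,"hand":1},{"wx":0,"wy":0,"wz":0,"dx":0,"dy":0,"dz":0,"hand":1},{"wx":0,"wy":0,"wz":0,"dx":0,"dy":0,"dz":0,"hand":1}]'
```

```text
clock: 8.22
tool_pos: [0.4539, -0.1952, 0.088]
eef_rot: [0.987, 0.158, 0.002, 0.001]
contact_force: [0.4, 0.0, 1.3]
opening: 0.345
finger_force: 0.4
clock: 8.55
tool_pos: [0.4537, -0.1949, 0.0875]
eef_rot: [0.987, 0.158, 0.001, 0.0]
contact_force: [-0.7, 2.5, 8.3]
opening: 0.305
finger_force: 30.2
```

```bash
python3 -m jog '[{"wx":0,"wy":0,"wz":0,"dx":0,"dy":0,"dz":0,"hand":1},{"wx":0,"wy":0,"wz":0,"dx":0,"dy":0,"dz":0,"hand":1}]'
python3 - <<'E'
from h import *
im=r.snapshot("wrist"); s=r.snapshot("scene")
cv2.imwrite("pics/g.png",np.hstack([im[200:480,120:520],cv2.resize(s[140:260,180:350],(397,280),interpolation=cv2.INTER_CUBIC)])[:,:,::-1])
E
```

```text
clock: 8.72
tool_pos: [0.4537, -0.1949, 0.0875]
eef_rot: [0.987, 0.158, 0.001, 0.0]
contact_force: [-0.4, 1.6, 8.3]
opening: 0.302
finger_force: 30.2
```

View pics/g.png

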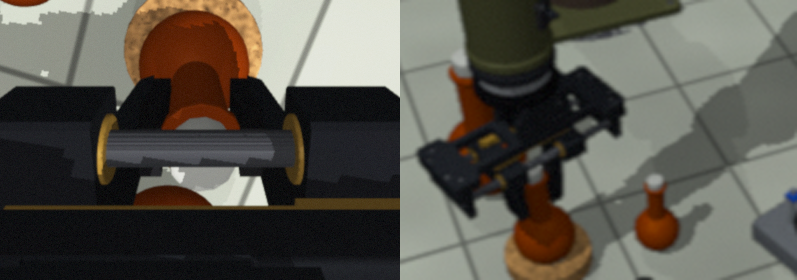

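The flask sits between the pads with the neck centred. The opening reads 27 mm though, so the pads may be catching the lip. I'll regrip 6 mm lower.

```bash
python3 -m jog '[{"wx":0,"wy":0,"wz":0,"dx":0,"dy":0,"dz":0,"hand":0.5},{"wx":0,"wy":0,"wz":0,"dx":0,"dy":0,"dz":0,"hand":0.5},{"wx":0,"wy":0,"wz":0,"dx":0,"dy":0,"dz":-0.024,"hand":0.5},{"wx":0,"wy":0,"wz":0,"dx":0,"dy":0,"dz":0,"hand":0.6},{"wx":0,"wy":0,"wz":0,"dx":0,"dy":0,"dz":0,"hand":1}]'
python3 -m jog '[{"wx":0,"wy":0,"wz":0,"dx":0,"dy":0,"dz":0,"hand":1},{"wx":0,"wy":0,"wz":0,"dx":0,"dy":0,"dz":0,"hand":1},{"wx":0,"wy":0,"wz":0,"dx":0,"dy":0,"dz":0,"hand":1},{"wx":0,"wy":0,"wz":0,"dx":0,"dy":0,"dz":0,"hand":1},{"wx":0,"wy":0,"wz":0,"dx":0,"dy":0,"dz":0,"hand":1}]'
```

```text
clock: 9.23
tool_pos: [0.4524, -0.1953, 0.0798]
eef_rot: [0.987, 0.158, -0.001, -0.0]
contact_force: [0.1, 1.0, -0.9]
opening: 0.374
finger_force: 0.3
clock: 9.65
tool_pos: [0.452, -0.1943, 0.0802]
eef_rot: [0.987, 0.158, -0.001, -0.001]
contact_force: [-1.9, 5.0, 2.8]
opening: 0.265
finger_force: 51.0
```

```bash
python3 -m jog '[{"wx":0,"wy":0,"wz":0,"dx":0,"dy":0,"dz":0.04,"hand":1},{"wx":0,"wy":0,"wz":0,"dx":0,"dy":0,"dz":0.1,"hand":1},{"wx":0,"wy":0,"wz":0,"dx":0,"dy":0,"dz":0.13,"hand":1},{"wx":0,"wy":0,"wz":0,"dx":0,"dy":0,"dz":0.13,"hand":1},{"wx":0,"wy":0,"wz":0,"dx":0,"dy":0,"dz":0.1,"hand":1}]'
python3 -m jog '[{"wx":0,"wy":0,"wz":0,"dx":0,"dy":0,"dz":0.02,"hand":1},{"wx":0,"wy":0,"wz":0,"dx":0,"dy":0,"dz":0,"hand":1},{"wx":0,"wy":0,"wz":0,"dx":0,"dy":0,"dz":0,"hand":1}]'
```

```text
clock: 10.07
tool_pos: [0.4538, -0.1969, 0.2083]
eef_rot: [0.988, 0.157, 0.002, 0.002]
contact_force: [0.3, -1.2, -1.9]
opening: 0.269
finger_force: 51.7
clock: 10.32
tool_pos: [0.4526, -0.1959, 0.21]
eef_rot: [0.988, 0.157, 0.0, 0.0]
contact_force: [0.2, 0.1, -3.1]
opening: 0.259
finger_force: 51.7
```

```bash
for i in 1 2 3; do python3 -m jog '[{"wx":0,"wy":0,"wz":0,"dx":0.0301,"dy":0.0956,"dz":0,"hand":1},{"wx":0,"wy":0,"wz":0,"dx":0.0301,"dy":0.0956,"dz":0,"hand":1},{"wx":0,"wy":0,"wz":0,"dx":0.0301,"dy":0.0956,"dz":0,"hand":1},{"wx":0,"wy":0,"wz":0,"dx":0.0301,"dy":0.0956,"dz":0,"hand":1}]'; done | tail -6
python3 -m jog '[{"wx":0,"wy":0,"wz":0,"dx":0,"dy":0,"dz":-0.06,"hand":1},{"wx":0,"wy":0,"wz":0,"dx":0,"dy":0,"dz":-0.06,"hand":1},{"wx":0,"wy":0,"wz":0,"dx":0,"dy":0,"dz":0,"hand":1},{"wx":0,"wy":0,"wz":0,"dx":0,"dy":0,"dz":0,"hand":1}]'
python3 - <<'E'
from h import *
t=r.snapshot("top"); s=r.snapshot("scene"); w=r.snapshot("wrist")
f=lambda a:cv2.resize(a,(400,300),interpolation=cv2.INTER_CUBIC)
cv2.imwrite("pics/d.png",np.vstack([np.hstack([f(w),f(s[170:260,310:430])]),np.hstack([f(t[170:275,180:320]),f(w[150:330,200:440])])])[:,:,::-1])
E
```

```text
clock: 11.32
tool_pos: [0.5423, 0.0923, 0.2079]
eef_rot: [0.987, 0.158, -0.002, 0.0]
contact_force: [0.6, 0.3, -1.3]
opening: 0.263
finger_force: 51.6
clock: 11.65
tool_pos: [0.5416, 0.0909, 0.1781]
eef_rot: [0.987, 0.158, -0.003, 0.001]
contact_force: [-0.8, 0.6, -1.8]
opening: 0.265
finger_force: 51.6
```

View pics/d.png

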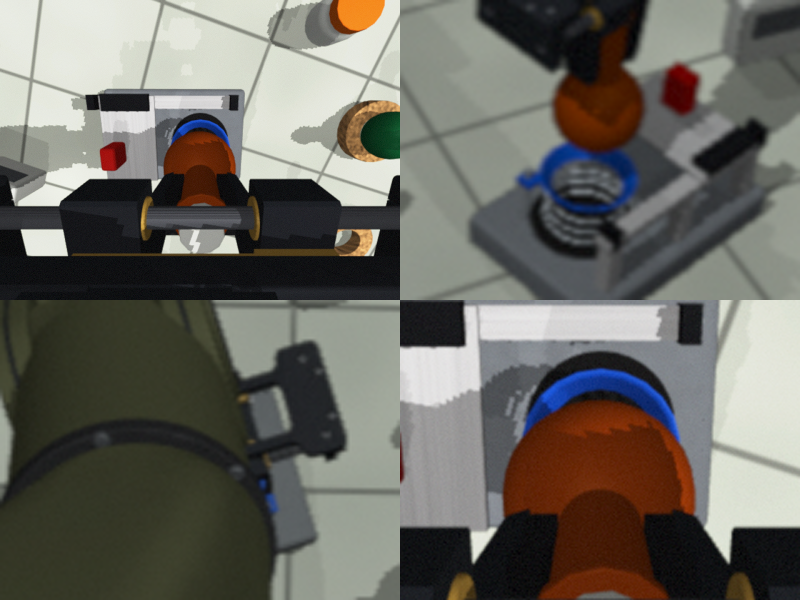

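The flask hangs upright above the open ring. I'll use the scene and wrist columns to check lateral alignment.

Run:
```python
from h import *
s=r.get_state()["tool_pos"]; a=r.camera_info("scene"); w=r.camera_info("wrist")
print(s)
print("scene bulb pred",proj(a,[s[0],s[1],.141]),"seen u",310+198*.3,"v",170+107*.3)
for c in ((.543,.091),(.5418,.0897),(.5445,.093)): print(c,"scene",proj(a,[*c,.078]),"seen u 366.7 | wrist",proj(w,[*c,.078]),"seen 322")
print("wrist bulb",proj(w,[s[0],s[1],.141]),"seen 319.4")
im=r.snapshot("wrist"); h=cv2.cvtColor(im,cv2.COLOR_RGB2HSV).astype(int)[170:260,240:400]
m=(h[...,0]>100)&(h[...,0]<130)&(h[...,1]>140)&(h[...,2]>50)
p=np.argwhere(m)[:,::-1]+[240,170]; print(p.min(0),p.max(0))
# outer top edge of ring per column -> fit circle on plane z=.078 (radius free)
e=np.array([[u,p[p[:,0]==u,1].min()] for u in range(p[:,0].min()+2,p[:,0].max()-1)])
X=np.array([onplane(w,q,.078)[:2] for q in e])
A=np.c_[2*X,np.ones(len(X))]; b=(X**2).sum(1); z=np.linalg.lstsq(A,b,rcond=None)[0]
print("ring fit",z[:2],np.sqrt(z[2]+z[0]**2+z[1]**2))
```

```text
[0.54336958 0.09107229 0.18035288]
scene bulb pred [368.25847933 202.04194056] seen u 369.4 v 202.1
(0.543, 0.091) scene [365.62334494 221.49785079] seen u 366.7 | wrist [319.30762546 240.33870567] seen 322
(0.5418, 0.0897) scene [364.90315224 221.31652355] seen u 366.7 | wrist [320.46326316 242.33364461] seen 322
(0.5445, 0.093) scene [366.6645445 221.68129  ] seen u 366.7 | wrist [317.37955021 237.68536946] seen 322
wrist bulb [319.25043243 268.03441401] seen 319.4
[274 191] [366 233]
ring fit [0.54410626 0.09084168] 0.035468001662198725
```

```bash
python3 -m jog '[{"wx":0,"wy":0,"wz":0,"dx":0.003,"dy":0,"dz":-0.05,"hand":1},{"wx":0,"wy":0,"wz":0,"dx":0,"dy":0,"dz":-0.05,"hand":1},{"wx":0,"wy":0,"wz":0,"dx":0,"dy":0,"dz":-0.05,"hand":1},{"wx":0,"wy":0,"wz":0,"dx":0,"dy":0,"dz":-0.04,"hand":1},{"wx":0,"wy":0,"wz":0,"dx":0,"dy":0,"dz":0,"hand":1}]'
python3 -m jog '[{"wx":0,"wy":0,"wz":0,"dx":0,"dy":0,"dz":-0.02,"hand":1},{"wx":0,"wy":0,"wz":0,"dx":0,"dy":0,"dz":-0.02,"hand":1},{"wx":0,"wy":0,"wz":0,"dx":0,"dy":0,"dz":0,"hand":1}]'
```

```text
clock: 12.27
tool_pos: [0.543, 0.0912, 0.1315]
eef_rot: [0.987, 0.158, -0.001, 0.0]
contact_force: [0.3, 0.1, -1.7]
opening: 0.26
finger_force: 51.6
clock: 12.52
tool_pos: [0.544, 0.0914, 0.1229]
eef_rot: [0.987, 0.158, 0.0, 0.0]
contact_force: [-0.8, -1.9, 2.2]
opening: 0.264
finger_force: 50.9
```

```bash
python3 -m jog '[{"wx":0,"wy":0,"wz":0,"dx":0,"dy":0,"dz":-0.02,"hand":1},{"wx":0,"wy":0,"wz":0,"dx":0,"dy":0,"dz":0,"hand":1}]'
python3 -m jog '[{"wx":0,"wy":0,"wz":0,"dx":0,"dy":0,"dz":-0.02,"hand":1},{"wx":0,"wy":0,"wz":0,"dx":0,"dy":0,"dz":0,"hand":1}]'
```

```text
clock: 12.68
tool_pos: [0.5439, 0.0913, 0.118]
eef_rot: [0.987, 0.158, 0.0, 0.0]
contact_force: [-2.4, -1.5, 5.0]
opening: 0.27
finger_force: 50.7
clock: 12.85
tool_pos: [0.5437, 0.0912, 0.1131]
eef_rot: [0.988, 0.158, -0.0, 0.0]
contact_force: [-3.1, -1.7, 6.5]
opening: 0.262
finger_force: 50.6
```

```bash
python3 -m jog '[{"wx":0,"wy":0,"wz":0,"dx":-0.004,"dy":-0.002,"dz":-0.016,"hand":1},{"wx":0,"wy":0,"wz":0,"dx":0,"dy":0,"dz":0,"hand":1}]'
python3 -m jog '[{"wx":0,"wy":0,"wz":0,"dx":0,"dy":0,"dz":-0.012,"hand":1},{"wx":0,"wy":0,"wz":0,"dx":0,"dy":0,"dz":0,"hand":1}]'
python3 -m jog '[{"wx":0,"wy":0,"wz":0,"dx":0,"dy":0,"dz":-0.008,"hand":1},{"wx":0,"wy":0,"wz":0,"dx":0,"dy":0,"dz":0,"hand":1},{"wx":0,"wy":0,"wz":0,"dx":0,"dy":0,"dz":0,"hand":1}]'
```

```text
clock: 13.02
tool_pos: [0.543, 0.0908, 0.1094]
eef_rot: [0.987, 0.158, 0.0, 0.0]
contact_force: [-3.3, -1.3, 8.0]
opening: 0.26
finger_force: 50.5
clock: 13.18
tool_pos: [0.5427, 0.0908, 0.1067]
eef_rot: [0.987, 0.158, 0.0, 0.0]
contact_force: [-3.0, -1.3, 9.3]
opening: 0.266
finger_force: 43.5
clock: 13.43
tool_pos: [0.5425, 0.0908, 0.1061]
eef_rot: [0.987, 0.158, 0.0, 0.0]
contact_force: [-6.9, -2.2, 20.8]
opening: 0.266
finger_force: 36.4
```

```bash
python3 -m jog '[{"wx":0,"wy":0,"wz":0,"dx":-0.002,"dy":0,"dz":0,"hand":1},{"wx":0,"wy":0,"wz":0,"dx":0,"dy":0,"dz":0,"hand":1},{"wx":0,"wy":0,"wz":0,"dx":0,"dy":0,"dz":0,"hand":1},{"wx":0,"wy":0,"wz":0,"dx":0,"dy":0,"dz":0,"hand":1},{"wx":0,"wy":0,"wz":0,"dx":0,"dy":0,"dz":0,"hand":1}]'
python3 - <<'E'
from h import *
s=r.snapshot("scene"); w=r.snapshot("wrist")
f=lambda a:cv2.resize(a,(400,300),interpolation=cv2.INTER_CUBIC)
cv2.imwrite("pics/e.png",np.hstack([f(w[100:370,140:500]),f(s[170:260,310:430])])[:,:,::-1])
E
```

```text
clock: 13.85
tool_pos: [0.5424, 0.0908, 0.1061]
eef_rot: [0.988, 0.158, 0.001, 0.0]
contact_force: [-6.0, -1.2, 19.6]
opening: 0.265
finger_force: 36.5
```

View pics/e.png

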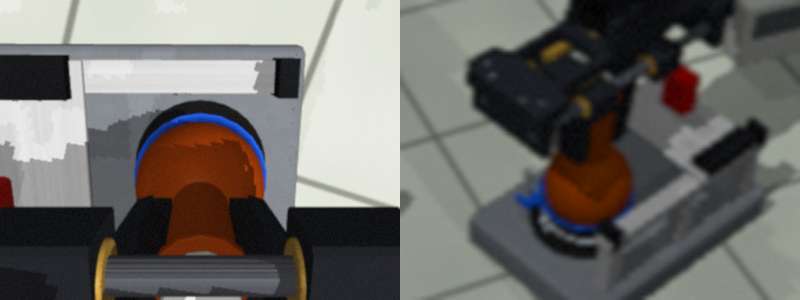

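The flask is seated upright in the pressed ring. The force is steady at the lower stop, and the plate and knob are clear of the gripper.

```bash
python3 -c "
from plant import r
print(r.finish_job())"
```

```text
the job is handed in; nothing more can be done
None
```

I handed the job in at about 14 s. The lock is open at its end stop, and the gripper is holding the amber flask upright in the blue ring, pressed to the lower stop with about 20 N. The hand-in call gave no verdict.

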